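# Release the orbital shaker's transport locks

## Task

This laboratory shaker has just come out of its crate and its platform is still held by two transport locks: the black wing knobs that sit sunk under the two round openings in the platform. Reach down through each opening and turn its knob anticlockwise as far as it will go, so that both wings point front to back and the platform is free to run. Do not lean on or knock the platform, and leave the other things on the table where they are.

Things in the scene. Friction and masses are not known exactly. Their poses are not given: they have to be found in the camera images.
- shaker: orbital shaker: white housing 330 mm deep (x), 310 mm wide (y) on rubber feet, flat deck 75 mm above the table. A grey sloping console, lower than the deck, with two small round grey knobs (not to be used) sticks out 75 mm at its front (-x side). It does not move. Origin: on the table under the platform's centre; x to the rear (away from the console), y to its left, z up.
- platform: the shaker's aluminium platform, fixed, a square tray 300 x 300 mm, 8 mm thick: underside 121 mm and top face 129 mm above the table, with an edge rim up to 137 mm. Two round openings of 96 mm diameter go through it, centred on x = 0, y = +85 mm and y = -85 mm, exactly over the two lock knobs. Origin: centre of its underside; axes as the shaker's.
- lock_left_grip (a point): left transport lock (shaker's y = +85 mm) knob, a black wing (upright flat bar 54 mm long, 14 mm thick) on the shaker's deck. Point: on its vertical turning axis, 104 mm above the table, 11 mm below the bar's top, 29 mm above the deck, 25 mm below the platform's top face. x axis along the bar, z up; turns with the knob. The flat flanks reach down to 6 mm above the deck.
- lock_left (a joint): left lock's angle in rad: 0 = locked, bar across the shaker (parallel to its front edge); pi/2 = released, bar front to back. Grows anticlockwise seen from above; hard stops at both ends. Friction about 0.12 N m, no spring. Under the bar: a low hub 34 mm across, top 6 mm above the deck, and in line with the bar a steel latch plate 112 x 13 mm, 7 to 10 mm above the deck.
- lock_right_grip (a point): right lock (shaker's y = -85 mm) knob, a black wing (upright flat bar 54 mm long, 14 mm thick) on the shaker's deck. Point: on its vertical turning axis, 104 mm above the table, 11 mm below the bar's top, 29 mm above the deck, 25 mm below the platform's top face. x axis along the bar, z up; turns with the knob. The flat flanks reach down to 6 mm above the deck.
- lock_right (a joint): right lock's angle in rad: 0 = locked, bar across the shaker (parallel to its front edge); pi/2 = released, bar front to back. Grows anticlockwise seen from above; hard stops at both ends. Friction about 0.12 N m, no spring. Under the bar: a low hub 34 mm across, top 6 mm above the deck, and in line with the bar a steel latch plate 112 x 13 mm, 7 to 10 mm above the deck.
- tape_roll: bystander: roll of brown packing tape lying flat, 100 mm across with a 76 mm hole, 48 mm high; origin under its centre
- carton: bystander: small closed accessory carton 110 x 80 x 70 mm; origin under its centre
- flask_clamp: bystander: steel spring flask clamp, four bent wire fingers on a 66 mm disc, 84 mm across, 78 mm high; origin under its centre

How it is judged:
At the end, for the whole second after the job is handed in: Both lock knobs are turned anticlockwise to the released position (joint above 1.42 rad, that is within about 9 degrees of the stop at 1.571) and stand still (value of joint each of lock_left, lock_right above 1.42 rad and velocity of joint lock_left between -0.05 and 0.05 rad/s and velocity of joint lock_right between -0.05 and 0.05 rad/s); the robot touches nothing.
It fails at once if the platform was leaned on or knocked (more than 40 N on it) (contact force between anything else and platform above 40 N).
It fails at once if the tape roll was pushed away (more than 30 mm) (distance of tape_roll from where it was at the start of the episode above 0.03 m).
It fails at once if the carton was pushed away (more than 30 mm) (distance of carton from where it was at the start of the episode above 0.03 m).
It fails at once if the flask clamp was pushed away (more than 30 mm) (distance of flask_clamp from where it was at the start of the episode above 0.03 m).
It also fails if it takes over 72 s, if anything falls off the work surface, if the arm or the gripper's body presses on something with over 40 N, if the wrist force passes 120 N, or if a joint passes its speed limit or range.

## Robot

A 6-joint arm with a two-finger parallel gripper is mounted at the origin on the work surface. World frame = base frame: x ahead of the robot, y to its left, z up, the work surface at z = 0. Lengths are in m, angles in rad, forces in N, time in s.
With the tool pointing down it reaches from about 0.375 to 0.9 m from the base axis. Payload 3.1 kg.
Tool frame: the origin (TCP) lies between the finger pads; the fingertips stand 22 mm ahead of it and the grasp point (between the pads) lies 3 mm ahead of it; z points along the fingers, y is the line along which they close (so a half turn about z gives the same grasp; the last joint's range is limited). The gripper opens to 87 mm and grips with 3 to 60 N. Pads are 19 mm wide; open, the fingers measure 117 mm over their backs; the gripper's body (75 mm by 190 mm) begins 51 mm behind the grasp point.
Start: joints at [1.091, 0.527, 1.433, -0, 1.181, -0.178], TCP at [0.186, 0.597, 0.245] pointing down, gripper open.
Joint ranges: [-3.08, 3.08], [-0.75, 2.2], [0.22, 2.44], [-1.43, 4.57], [0, 2.65], [-2.85, 2.85]. Speed limits (rad/s): [2.79, 2.79, 3.14, 3.14, 3.14, 3.14].

## Interface

Orientations are given as a unit quaternion [x, y, z, w].
In Python, from rig import robot gives the robot as it stands.
- The arm moves only by the tool move_arm, never from a script. Its argument "series" is text: rows parted by semicolons, each of 6 numbers parted by spaces: the shift along the tool's x, y, z in mm, then the turn, a rotation vector about the tool's x, y, z in degrees. In form: dx dy dz ax ay az; .... A call has 1 to 8 rows; each row is the pose to reach, as a shift and turn from the pose commanded when the call began, along the tool's axes at that moment; what a row does not reach only later rows make up. A row lasts 1/12 s, in which the tool goes at most 41.7 mm and 7.16 degrees, less where a joint would pass 70% of its speed; a pose out of reach is approached as far as the arm can. A call with a gripper value outside its range is refused whole. "jaw" is the opening, from 0 (shut) to 1 (fully open), set as the call begins (left out, the last holds). The fingers move at their own pace and stop on an object; "newtons" is the grip in N (left out, the last holds). Time passes only in rows, so rows that repeat a pose let the fingers close. It gives the time, the measured TCP pose, the force, the opening and the grip force at its end, in the units of the state.
- robot.get_obs(): the state, without advancing time (a new reading comes with each control period).
- robot.camera(name): name is "scene" or "top" or "wrist"; returns a dict with "img" (384x512x3 uint8, red, green, blue), "mtx" (3x3 intrinsics, pixels), "world_to_cam" (4x4, takes a point from world to camera coordinates). Camera axes: x right, y down, z forward; pixel columns grow to the right and rows downward; lengths in m; the calibration is good to about 2 mm. A picture is of the moment at which its call begins. There is no depth.
- robot.hand_in(): hands the job in; it is judged then, once.
Trained networks look in a picture, given as the dict that the camera call returned (one of the last four; its "shot" number tells which), for a name from the list of things; names that differ only in an ending like _2 or _b are one class to them, and where a whole thing is asked for, a point or a joint stands for the part that bears it (a point fixed in the world has none). Each returns a list of dicts, best first, with "p" (0 to 1); they miss things now and then, are a little off and sometimes report something else, mostly with a low value. They report only what shows in the picture. A call takes as long as a camera call.
- robot.search_frame(picture, thing): "xyz" ([x, y, z] in m, in world coordinates, good to about 4 mm: the middle of the surface that is visible of it).
- robot.tip_of(picture, thing): "xyz" ([x, y, z] in m, in world coordinates, good to about 4 mm: a listed point, or the origin of a listed thing).
The state is a dict: "time": time; "q": joint angles; "joint_velocities": joint speeds; "joint_torque": joint torques, N m; "position": TCP position; "tool_rot": TCP orientation; "ft_force": force on the tool from outside, world axes, zero at the start; "moment": the same for the moment, N m; "grip_width": finger opening in m; "grip_force": force on a finger pad.
Only numpy, scipy, OpenCV 4.12 (cv2) and the standard library are available. Lean on these libraries where they do the work, as an engineer would, in place of code of your own. Each camera call takes 0.05 s, during which the arm holds its last target. There are 200 camera calls.

## Working session

There is one attempt and no reset: what is moved stays moved. The work goes in short steps, Python scripts to look and compute and a tool call to move; the robot and the scene stay as the last step left them, time stands still between calls to the robot, and variables do not carry over. Pictures are saved under pics/ and viewed, at most 10 in all, crops included, and the job is handed in when it is done.

Besides the shell and the picture viewer there is one more tool, called after "Emit:" by a JSON object that holds its "api" and its "payload". move_arm: Moves the arm, as the interface text tells. Its arguments: {"type":"object","properties":{"series":{"type":"string"},"jaw":{"type":"number"},"newtons":{"type":"number"}},"required":["series"]}

```bash
mkdir -p pics; python3 - <<'E'
from rig import robot
import cv2,numpy as np
o=robot.get_obs();print(o['time'],o['position'],o['tool_rot'],o['grip_width'])
ims=[]
for n in ['top','scene']:
    p=robot.camera(n);ims.append(p['img'])
    for t in ['shaker','platform','lock_left_grip','lock_right_grip','carton','tape_roll','flask_clamp']:
        print(n,t,[(np.round(d['xyz'],3).tolist(),round(d['p'],2)) for d in robot.tip_of(p,t)[:3]])
    cv2.imwrite(f'pics/{n}0.png',p['img'][:,:,::-1])
E
```

```text
0.0 [0.18542565 0.59614777 0.24358545] [ 1.50311126e-01  9.88638168e-01 -1.01084924e-03 -3.40814078e-04] 0.08719639965635334
top shaker [([0.598, -0.008, 0.002], 0.97), ([0.591, -0.097, 0.104], 0.51)]
top platform []
top lock_left_grip [([0.617, 0.079, 0.105], 0.69)]
top lock_right_grip [([0.587, -0.095, 0.104], 0.57)]
top carton [([0.631, 0.447, -0.001], 0.61)]
top tape_roll [([0.459, 0.402, -0.001], 0.58)]
top flask_clamp [([0.614, -0.446, 0.001], 0.8)]
scene shaker [([0.6, -0.015, -0.0], 0.63)]
scene platform [([0.605, -0.011, 0.118], 0.82)]
scene lock_left_grip [([0.614, 0.072, 0.102], 0.56)]
scene lock_right_grip [([0.59, -0.091, 0.103], 0.46)]
scene carton []
scene tape_roll [([0.464, 0.408, 0.002], 0.76)]
scene flask_clamp [([0.61, -0.449, -0.004], 0.58)]
```

View pics/top0.png

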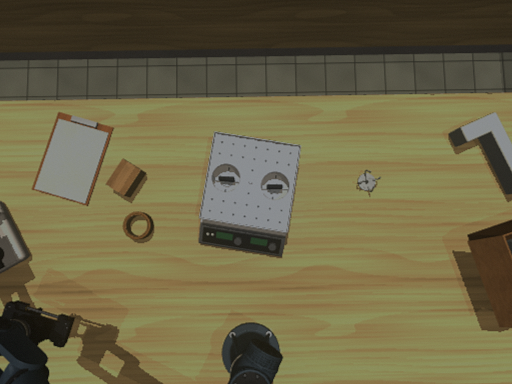

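View pics/scene0.png

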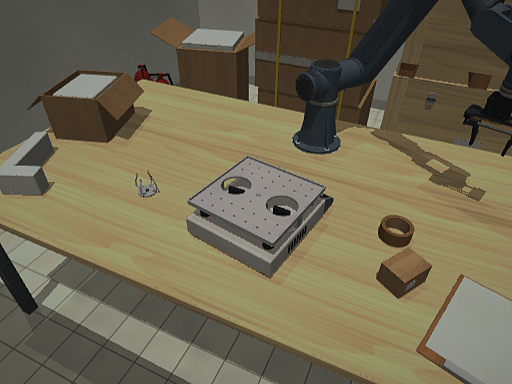

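```bash
cat > h.py <<'E'
import sys,numpy as np
from rig import robot
from scipy.spatial.transform import Rotation as R
def row(x,y,z,yaw):
    "shift/turn to TCP (m), tool down, tool-y heading yaw (deg)"
    o=robot.get_obs();T=R.from_quat(o['tool_rot']);a=np.radians(yaw)
    ty=np.array([np.cos(a),np.sin(a),0]);tz=np.array([0,0,-1.])
    G=R.from_matrix(np.c_[np.cross(ty,tz),ty,tz])
    print(np.round(1000*T.inv().apply(np.array([x,y,z])-o['position']),1),np.round((T.inv()*G).as_rotvec(degrees=True),1),'t',o['time'])
if __name__=='__main__': row(*map(float,sys.argv[1:]))
E
python3 h.py .60 .076 .28 -9.6
```

```text
[-550.3 -374.1  -35.4] [ 0.  -0.  82.3] t 0.8
```

Emit:
{"api": "move_arm", "payload": {"series": "-555 -370 -35 0 0 82; -555 -370 -35 0 0 82; -555 -370 -35 0 0 82; -555 -370 -35 0 0 82; -555 -370 -35 0 0 82; -555 -370 -35 0 0 82; -555 -370 -35 0 0 82; -555 -370 -35 0 0 82"}}

```text
time: 1.47
position: [0.3963, 0.3365, 0.2624]
tool_rot: [0.608, 0.794, 0.0, 0.0]
ft_force: [0.6, 0.3, 0.0]
grip_width: 0.087
grip_force: 0.0
```

```bash
python3 h.py .60 .076 .28 -9.6
```

```text
[-304.5  129.   -17.6] [ 0.  -0.  24.7] t 1.4667
```

Emit:
{"api": "move_arm", "payload": {"series": "-305 129 -18 0 0 25; -305 129 -18 0 0 25; -305 129 -18 0 0 25; -305 129 -18 0 0 25; -305 129 -18 0 0 25; -305 129 -18 0 0 25; -305 129 -18 0 0 25; -305 129 -18 0 0 25", "jaw": 0.5}}

```text
time: 2.13
position: [0.6019, 0.0763, 0.2803]
tool_rot: [0.764, 0.645, 0.0, 0.0]
ft_force: [0.1, 0.3, -0.3]
grip_width: 0.046
grip_force: 0.0
```

Emit:
{"api": "move_arm", "payload": {"series": "0 0 0 0 0 0; 0 0 0 0 0 0"}}

```text
time: 2.3
position: [0.6021, 0.0762, 0.2799]
tool_rot: [0.765, 0.644, 0.0, 0.0]
ft_force: [-0.4, 0.6, -0.4]
grip_width: 0.0439
grip_force: 0.0
```

```bash
cat > look.py <<'E'
import sys,cv2,numpy as np
from rig import robot
o=robot.get_obs();print(o['time'],o['position'],o['tool_rot'],o['grip_width'],o['q'])
for n in ['wrist','top','scene']:
    p=robot.camera(n)
    for t in ['lock_left_grip','lock_right_grip']:
        print(n,t,[(np.round(d['xyz'],4).tolist(),round(d['p'],2)) for d in robot.tip_of(p,t)[:2]])
    if n=='wrist':
        cv2.imwrite(f'pics/{sys.argv[1]}.png',p['img'][:,:,::-1]);np.savez('w.npz',m=p['mtx'],T=p['world_to_cam'])
E
python3 look.py w1
```

```text
2.3 [0.60208164 0.07615865 0.27986049] [7.65003566e-01 6.44025976e-01 2.41047439e-04 1.64090929e-04] 0.04387838653652615 [-5.81586010e-02  4.65453105e-01  1.43970866e+00  9.85179321e-05
  1.23585516e+00  1.13106552e-01]
wrist lock_left_grip [([0.6142, 0.0742, 0.1052], 0.9)]
wrist lock_right_grip [([0.5867, -0.0868, 0.1063], 0.61)]
top lock_left_grip [([0.6176, 0.0737, 0.103], 0.55)]
top lock_right_grip [([0.5906, -0.0948, 0.1038], 0.56)]
scene lock_left_grip [([0.6346, 0.4461, -0.0014], 0.71), ([0.6149, 0.0733, 0.1011], 0.7)]
scene lock_right_grip [([0.5884, -0.0919, 0.1062], 0.61)]
```

View pics/w1.png

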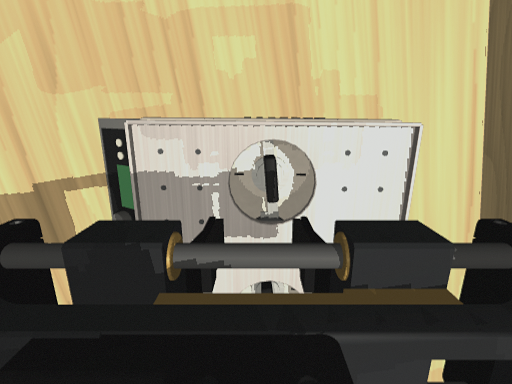

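The wrist view shows the left opening around (272,181) with the wing at (271,178), nearly vertical in the image and leaning slightly. I'll measure it in an enlarged rectified view.

```bash
cat > rect.py <<'E'
import sys,cv2,numpy as np
# rectify picture onto plane z, 140mm square around cx,cy ; world x up, y left; 4 px/mm
src,dst,cx,cy=sys.argv[1],sys.argv[2],float(sys.argv[3]),float(sys.argv[4])
f=np.load('w.npz');P=f['m']@f['T'][:3];I=cv2.imread(src);out=[]
for z in (.115,.129):
    s=1/4000
    A=np.array([[0,-s,cx+.0625],[-s,0,cy+.0625],[0,0,z],[0,0,1]])
    o=cv2.warpPerspective(I,P@A,(500,500),flags=cv2.INTER_LINEAR|cv2.WARP_INVERSE_MAP)
    o=cv2.resize(o,(400,400));cv2.line(o,(190,200),(210,200),(0,0,255),1);cv2.line(o,(200,190),(200,210),(0,0,255),1);out.append(o)
cv2.imwrite(dst,np.clip(np.hstack(out)*1.6,0,255))
E
python3 rect.py pics/w1.png pics/r1.png .616 .074
```

```text
[ WARN:0@0.065] global loadsave.cpp:1063 imwrite_ Unsupported depth image for selected encoder is fallbacked to CV_8U.
```

View pics/r1.png

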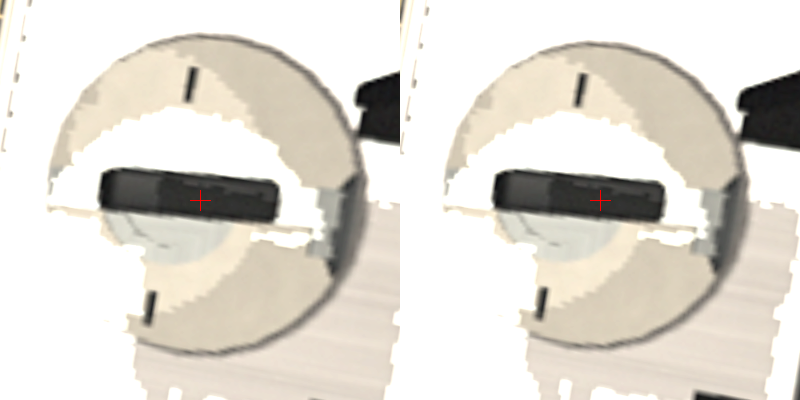

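The rectified views put the hole centre at about (0.6175, 0.075). The deck ticks give a shaker yaw of about -10°, and the bar heads about 85.6°, so it sits roughly 5° past locked. I'll align the gripper to the bar and descend.

```bash
python3 h.py .6175 .0755 .11 -4.4
```

```text
[ -0.9  17.6 170.2] [ 0.   0.  -5.1] t 2.75
```

Emit:
{"api": "move_arm", "payload": {"series": "-1 17.5 0 0 0 -5; -1 17.5 30 0 0 -5; -1 17.5 60 0 0 -5; -1 17.5 90 0 0 -5; -1 17.5 110 0 0 -5; -1 17.5 120 0 0 -5; -1 17.5 130 0 0 -5; -1 17.5 130 0 0 -5"}}

```text
time: 3.42
position: [0.6171, 0.0747, 0.1486]
tool_rot: [0.735, 0.678, -0.001, -0.001]
ft_force: [-0.8, 0.1, -0.2]
grip_width: 0.0435
grip_force: 0.0
```

Emit:
{"api": "move_arm", "payload": {"series": "0 0 10 0 0 0; 0 0 20 0 0 0; 0 0 30 0 0 0; 0 0 40 0 0 0; 0 0 40 0 0 0; 0 0 40 0 0 0"}}

```text
time: 3.92
position: [0.6173, 0.0745, 0.1092]
tool_rot: [0.735, 0.678, -0.001, -0.001]
ft_force: [-0.4, 0.5, 0.2]
grip_width: 0.0434
grip_force: 0.0
```

Emit:
{"api": "move_arm", "payload": {"series": "0 0 0 0 0 0; 0 0 0 0 0 0; 0 0 0 0 0 0; 0 0 0 0 0 0; 0 0 0 0 0 0; 0 0 0 0 0 0", "jaw": 0, "newtons": 25}}

```text
time: 4.42
position: [0.6178, 0.0745, 0.1103]
tool_rot: [0.735, 0.678, 0.0, 0.0]
ft_force: [-0.3, -0.6, 0.1]
grip_width: 0.0138
grip_force: 25.0
```

```bash
python3 h.py .6175 .0755 .11 80
```

```text
[ 1.  -0.4  0.3] [  0.    0.  -84.6] t 4.4167
```

Emit:
{"api": "move_arm", "payload": {"series": "0 0 0 0 0 -5; 0 0 0 0 0 -10; 0 0 0 0 0 -15; 0 0 0 0 0 -20; 0 0 0 0 0 -25; 0 0 0 0 0 -30; 0 0 0 0 0 -35; 0 0 0 0 0 -40", "newtons": 40}}

```text
time: 5.08
position: [0.6177, 0.0744, 0.1104]
tool_rot: [0.457, 0.89, 0.0, -0.0]
ft_force: [-1.2, -0.0, 1.8]
grip_width: 0.0135
grip_force: 40.0
```

Emit:
{"api": "move_arm", "payload": {"series": "0 0 0 0 0 -5; 0 0 0 0 0 -10; 0 0 0 0 0 -15; 0 0 0 0 0 -20; 0 0 0 0 0 -25; 0 0 0 0 0 -30; 0 0 0 0 0 -35; 0 0 0 0 0 -40"}}

```text
time: 5.75
position: [0.6176, 0.0743, 0.1103]
tool_rot: [0.125, 0.992, -0.0, -0.0]
ft_force: [-0.7, -0.1, 1.4]
grip_width: 0.0138
grip_force: 40.0
```

```bash
python3 h.py .6175 .0755 .11 80; python3 -c "
from rig import robot;o=robot.get_obs();print(o['moment'],o['ft_force'])"
```

```text
[0.4 1.1 0.3] [-0.  -0.  -4.4] t 5.75
[-0.07632791  0.16268019 -0.19956031] [-0.73465709 -0.13893597  1.41152943]
```

Emit:
{"api": "move_arm", "payload": {"series": "0 0 0 0 0 -2; 0 0 0 0 0 -4; 0 0 0 0 0 -6; 0 0 0 0 0 -6"}}

```text
time: 6.08
position: [0.6176, 0.0743, 0.1103]
tool_rot: [0.076, 0.997, 0.0, -0.0]
ft_force: [-2.0, -0.9, 2.8]
grip_width: 0.0135
grip_force: 40.0
```

```bash
python3 h.py .6175 .0755 .11 80; python3 -c "
from rig import robot;o=robot.get_obs();print(o['moment'],o['ft_force'])"
```

```text
[0.2 1.1 0.3] [ 0.  -0.   1.3] t 6.0833
[-0.17346757  0.1875102  -0.64223783] [-1.97276084 -0.90404646  2.76547764]
```

The moment jumped to 0.64 N m, so the knob is against its stop. I'll open, rise and move to the right lock.

Emit:
{"api": "move_arm", "payload": {"series": "0 0 0 0 0 1; 0 0 0 0 0 1; 0 0 0 0 0 1; 0 0 0 0 0 1; 0 0 0 0 0 1; 0 0 0 0 0 1", "jaw": 0.5}}

```text
time: 6.58
position: [0.6178, 0.0746, 0.1099]
tool_rot: [0.083, 0.997, -0.0, -0.0]
ft_force: [0.5, -0.5, -0.2]
grip_width: 0.0412
grip_force: 0.0
```

Emit:
{"api": "move_arm", "payload": {"series": "0 0 -10 0 0 0; 0 0 -20 0 0 0; 0 0 -40 0 0 0; 0 0 -70 0 0 0; 0 0 -100 0 0 0; 0 0 -135 0 0 0; 0 0 -170 0 0 0; 0 0 -170 0 0 0"}}

```text
time: 7.25
position: [0.6222, 0.0744, 0.2898]
tool_rot: [0.083, 0.996, 0.0, 0.009]
ft_force: [1.0, -0.7, 0.7]
grip_width: 0.0438
grip_force: 0.0
```

```bash
python3 h.py .575 -.093 .28 -9.6
```

```text
[  18.9 -172.9    9.2] [ 0.9  0.7 90. ] t 7.25
```

Emit:
{"api": "move_arm", "payload": {"series": "19 -173 9 1 1 90; 19 -173 9 1 1 90; 19 -173 9 1 1 90; 19 -173 9 1 1 90; 19 -173 9 1 1 90; 19 -173 9 1 1 90; 19 -173 9 1 1 90; 19 -173 9 1 1 90"}}

```text
time: 7.92
position: [0.5702, -0.0937, 0.2721]
tool_rot: [0.554, 0.832, -0.005, -0.005]
ft_force: [0.5, -0.3, -0.2]
grip_width: 0.0437
grip_force: 0.0
```

```bash
python3 h.py .575 -.093 .28 -9.6
```

```text
[-1.2  4.6 -7.9] [-0.8  0.  32.3] t 7.9167
```

Emit:
{"api": "move_arm", "payload": {"series": "-1 5 -8 -0.8 0 32; -1 5 -8 -0.8 0 32; -1 5 -8 -0.8 0 32; -1 5 -8 -0.8 0 32; -1 5 -8 -0.8 0 32; -1 5 -8 -0.8 0 32; -1 5 -8 -0.8 0 32"}}

```text
time: 8.5
position: [0.5754, -0.0919, 0.2798]
tool_rot: [0.759, 0.651, -0.0, 0.0]
ft_force: [-0.6, 0.1, -0.1]
grip_width: 0.0437
grip_force: 0.0
```

```bash
python3 look.py w2; python3 rect.py pics/w2.png pics/r2.png .589 -.093 2>/dev/null; python3 -c "
import cv2,numpy as np
a=cv2.imread('pics/r2.png');b=cv2.imread('pics/w2.png')[:270,56:456]
cv2.imwrite('pics/c2.png',np.vstack([a[:330],np.hstack([b,b])]))"
```

```text
8.5 [ 0.5754471 -0.0919085  0.2797997] [ 7.59138110e-01  6.50929526e-01 -2.16478639e-04  1.89312318e-04] 0.04366881899100749 [-3.49750413e-01  4.31435889e-01  1.50023709e+00 -6.01747055e-04
  1.20980191e+00 -1.96358138e-01]
wrist lock_left_grip [([0.6175, 0.0733, 0.106], 0.82)]
wrist lock_right_grip [([0.5867, -0.0945, 0.1064], 0.67)]
top lock_left_grip [([0.6142, 0.076, 0.1005], 0.45)]
top lock_right_grip []
scene lock_left_grip []
scene lock_right_grip [([0.5904, -0.0893, 0.1064], 0.53)]
```

View pics/c2.png

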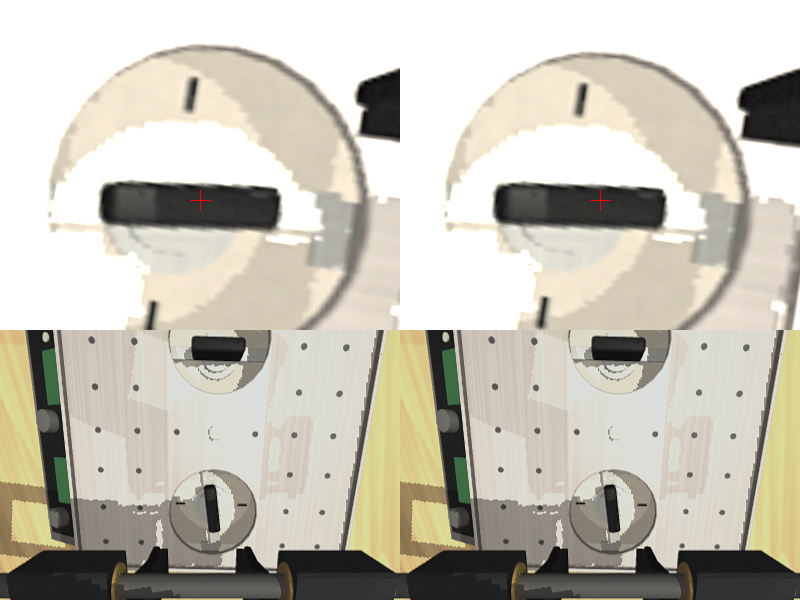

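The lower part of the picture shows the left wing at (217,348) now pointing front to back. The right wing still lies across, centred near (0.588, -0.092) and heading about 88°.

```bash
python3 h.py .588 -.092 .11 -2
```

```text
[  1.9  12.7 168.9] [-0.1  0.  -6.9] t 8.95
```

Emit:
{"api": "move_arm", "payload": {"series": "2 12.5 0 0 0 -7; 2 12.5 30 0 0 -7; 2 12.5 60 0 0 -7; 2 12.5 90 0 0 -7; 2 12.5 110 0 0 -7; 2 12.5 120 0 0 -7; 2 12.5 130 0 0 -7; 2 12.5 130 0 0 -7"}}

```text
time: 9.62
position: [0.5873, -0.0917, 0.1475]
tool_rot: [0.719, 0.695, -0.001, -0.002]
ft_force: [-0.5, 0.4, 0.7]
grip_width: 0.0437
grip_force: 0.0
```

Emit:
{"api": "move_arm", "payload": {"series": "0 0 10 0 0 0; 0 0 20 0 0 0; 0 0 30 0 0 0; 0 0 39 0 0 0; 0 0 39 0 0 0; 0 0 39 0 0 0"}}

```text
time: 10.12
position: [0.5874, -0.0917, 0.1092]
tool_rot: [0.719, 0.695, -0.001, -0.001]
ft_force: [0.5, -0.5, -0.1]
grip_width: 0.0429
grip_force: 0.0
```

Emit:
{"api": "move_arm", "payload": {"series": "0 0 0 0 0 0; 0 0 0 0 0 0; 0 0 0 0 0 0; 0 0 0 0 0 0; 0 0 0 0 0 0; 0 0 0 0 0 0", "jaw": 0, "newtons": 25}}

```text
time: 10.62
position: [0.5875, -0.0918, 0.1102]
tool_rot: [0.719, 0.695, -0.001, -0.001]
ft_force: [0.4, 0.3, 0.2]
grip_width: 0.0137
grip_force: 25.0
```

```bash
python3 h.py .588 -.092 .11 81; python3 -c "
from rig import robot;o=robot.get_obs();print(o['moment'],o['ft_force'])"
```

```text
[-0.1  0.5  0.2] [ -0.1  -0.1 -82.9] t 10.6167
[-0.02064579  0.04898003 -0.02226281] [0.35100008 0.34152337 0.17788284]
```

Emit:
{"api": "move_arm", "payload": {"series": "0 0 0 0 0 -5; 0 0 0 0 0 -10; 0 0 0 0 0 -15; 0 0 0 0 0 -20; 0 0 0 0 0 -25; 0 0 0 0 0 -30; 0 0 0 0 0 -35; 0 0 0 0 0 -40", "newtons": 40}}

```text
time: 11.28
position: [0.5868, -0.0921, 0.1102]
tool_rot: [0.436, 0.9, -0.001, -0.001]
ft_force: [-3.6, -0.7, 2.3]
grip_width: 0.0139
grip_force: 40.0
```

Emit:
{"api": "move_arm", "payload": {"series": "0 0 0 0 0 -5; 0 0 0 0 0 -10; 0 0 0 0 0 -15; 0 0 0 0 0 -20; 0 0 0 0 0 -25; 0 0 0 0 0 -30; 0 0 0 0 0 -35; 0 0 0 0 0 -39"}}

```text
time: 11.95
position: [0.5864, -0.0926, 0.1102]
tool_rot: [0.11, 0.994, -0.001, -0.002]
ft_force: [-3.3, -3.2, 2.7]
grip_width: 0.014
grip_force: 40.0
```

Emit:
{"api": "move_arm", "payload": {"series": "0 0 0 0 0 -2; 0 0 0 0 0 -4; 0 0 0 0 0 -4"}}

```text
time: 12.2
position: [0.5865, -0.0927, 0.1102]
tool_rot: [0.078, 0.997, -0.0, -0.002]
ft_force: [-3.4, -2.8, 3.0]
grip_width: 0.0138
grip_force: 40.0
```

```bash
python3 h.py .588 -.092 .11 81; python3 -c "
from rig import robot;o=robot.get_obs();print(o['moment'],o['ft_force'])"
```

```text
[-1.4  1.   0.2] [-0.1 -0.2  0.1] t 12.2
[-0.62077853  0.58647625 -0.66468352] [-3.3531774  -2.76991545  2.96490444]
```

The right knob also hit its stop (0.66 N m). I'll release, rise and check.

Emit:
{"api": "move_arm", "payload": {"series": "0 0 0 0 0 1; 0 0 0 0 0 1; 0 0 0 0 0 1; 0 0 0 0 0 1; 0 0 0 0 0 1; 0 0 0 0 0 1", "jaw": 0.5}}

```text
time: 12.7
position: [0.5879, -0.0917, 0.1099]
tool_rot: [0.086, 0.996, -0.0, -0.001]
ft_force: [-0.4, -1.0, 0.3]
grip_width: 0.0412
grip_force: 0.0
```

Emit:
{"api": "move_arm", "payload": {"series": "0 0 -10 0 0 0; 0 0 -20 0 0 0; 0 0 -40 0 0 0; 0 0 -70 0 0 0; 0 0 -100 0 0 0; 0 0 -135 0 0 0; 0 0 -170 0 0 0; 0 0 -170 0 0 0"}}

```text
time: 13.37
position: [0.5922, -0.0931, 0.2893]
tool_rot: [0.086, 0.996, -0.002, 0.008]
ft_force: [0.6, -0.0, 1.0]
grip_width: 0.0433
grip_force: 0.0
```

Emit:
{"api": "move_arm", "payload": {"series": "10 -60 -20 0 0 70; 10 -60 -20 0 0 70; 10 -60 -20 0 0 70; 10 -60 -20 0 0 70; 10 -60 -20 0 0 70; 10 -60 -20 0 0 70; 10 -60 -20 0 0 70; 10 -60 -20 0 0 70"}}

```text
time: 14.03
position: [0.5678, -0.1492, 0.3007]
tool_rot: [0.556, 0.831, -0.0, -0.0]
ft_force: [0.2, -0.2, 0.4]
grip_width: 0.0434
grip_force: 0.0
```

Emit:
{"api": "move_arm", "payload": {"series": "0 0 0 0 0 30; 0 0 0 0 0 30; 0 0 0 0 0 30; 0 0 0 0 0 30; 0 0 0 0 0 30; 0 0 0 0 0 30"}}

```text
time: 14.53
position: [0.5678, -0.1492, 0.3005]
tool_rot: [0.749, 0.662, -0.0, -0.0]
ft_force: [0.7, -0.4, 0.8]
grip_width: 0.0435
grip_force: 0.0
```

```bash
python3 look.py w3
```

```text
14.5333 [ 0.56783962 -0.14915578  0.30052476] [ 7.49292541e-01  6.62239039e-01 -3.72955827e-04 -6.72292527e-05] 0.04346574363422898 [-4.46766564e-01  4.17104451e-01  1.46265412e+00 -6.66028389e-04
  1.26224861e+00 -3.23374042e-01]
wrist lock_left_grip []
wrist lock_right_grip [([0.5878, -0.0927, 0.1042], 0.87)]
top lock_left_grip [([0.6171, 0.0753, 0.1043], 0.41)]
top lock_right_grip [([0.5882, -0.0966, 0.1037], 0.61)]
scene lock_left_grip [([0.6184, 0.0717, 0.1011], 0.57)]
scene lock_right_grip [([0.5892, -0.0929, 0.1039], 0.46)]
```

View pics/w3.png

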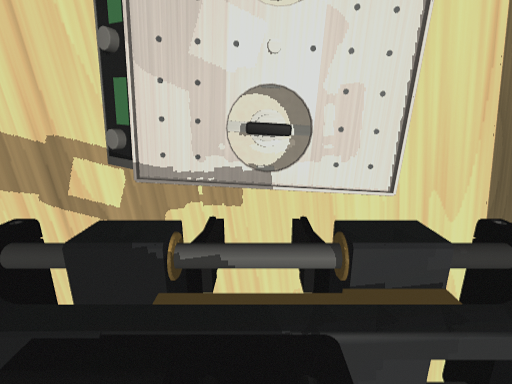

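The right wing at (269,128) points front to back, parallel to the platform's side edges. The left one was already seen released, and the arm is clear.

```bash
python3 -c "
from rig import robot;print(robot.hand_in())"
```

```text
the job is handed in; nothing more can be done
None
```

Both transport locks are turned anticlockwise to their stops with the wings front to back, the arm is clear of the shaker, and the job is handed in; no verdict was returned.

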